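# Topple an insole carton and press its end seal

## Task

Tip the tall cardboard carton over by pushing it gently high up, so that it falls flat on the packing board with its blue lid end towards the green seal press. Then slide it straight along the board until its lid end is square on the red sprung pad, and press it against the pad steadily, with about 10 N on the pad and never more than 20 N, for two seconds. Let go and leave it lying there by the pad, without disturbing the flask and the jar beside the board.

Things in the scene. Friction and masses are not known exactly. Their poses are not given: they have to be found in the camera images.
- board: plywood packing board fixed to the table, 570 x 170 mm, 12 mm thick, with a grey square where the carton stands at one end and the seal press at the other. Origin: on its underside, on its middle line, 250 mm from the grey end; x runs along its length towards the seal press, z up.
- carton: the cardboard carton with a blue lid band, at first standing upright on the grey end of the board; 88 mm (its x) by 110 mm (its y) by 230 mm tall (its z), about 0.6 kg, evenly packed; too thick to be grasped. Origin: centre of the end it first stands on; its z points to the blue lid end, its x towards the seal press, nearly along the board (within 0.06 rad and 12 mm).
- carton_mid (a point): centre of the carton, half-way up (115 mm from either end); axes as the carton's. Pushed high up with a few N, the carton tips about its far bottom edge; it is past its balance when tipped about 0.37 rad.
- carton_end (a point): centre of the carton's blue lid end; axes as the carton's. Sliding the carton on the board takes some 2 to 5 N, depending on its mass and friction, which vary.
- sealer: green seal press fixed on the board's far end. Origin: centre of its underside, on the board's top; x points away from the carton (the way to push), z up. Its red pad, 75 x 60 mm, 45 mm above the board, faces -x; a thumbscrew sets its face at x = -0.090 to -0.106, where is not measured: find it by feel. The pad yields 1 mm for every 3 N from first touch, 12 mm at most.
- flask_center (a point): bystander: steel flask, 66 mm in diameter, 190 mm tall; its centre.
- jar_center (a point): bystander: glass jar with yellow lid, 72 mm in diameter, 120 mm tall; its centre.
Not all that is in view belongs to the job. Leave any orange or pink look-alike of the carton alone.

How it is judged:
By the outcome, as a careful person would: the job done as asked, in the order asked, and still so for the second after the job is handed in, with the robot touching nothing.
It also fails if it takes over 67 s, if anything falls off the work surface, if the arm or the gripper's body presses on something with over 40 N, if the wrist force passes 120 N, or if a joint passes its speed limit or range.

## Robot

A 6-joint arm with a two-finger parallel gripper is mounted at the origin on the work surface. World frame = base frame: x ahead of the robot, y to its left, z up, the work surface at z = 0. Lengths are in mm, angles in rad, forces in N, time in s.
With the tool pointing down it reaches from about 350 to 975 mm from the base axis. Payload 7.1 kg.
Tool frame: the origin (TCP) lies midway between the tips of the shut fingers; the grasp point (between the pads) lies pinch_z behind it (pinch_z is the distance from the TCP to the grasp point, in mm); z points along the fingers, y is the line along which they close (so a half turn about z gives the same grasp; the last joint's range is limited). The gripper opens to 88 mm and grips with 3 to 60 N. Pads are 20 mm wide; open, the fingers measure 115 mm over their backs; the gripper's body (75 mm by 178 mm) begins 61 mm behind the grasp point.
Start: joints at [-1.314, 0.423, 1.63, -0, 1.089, -0.019], TCP at [170.216, -601.358, 222.675] pointing down, gripper open.
Joint ranges: [-3, 3], [-0.9, 2.11], [0.09, 2.58], [-1.31, 4.45], [0.11, 2.69], [-2.54, 2.54]. Speed limits (rad/s): [2.39, 2.39, 3.01, 3.14, 3.14, 3.14].

## Interface

Orientations are given as a rotation vector (axis times angle).
In Python, from workcell import get_obs, get_image, close_job, pinch_z gives the robot as it stands.
- The arm moves only by the tool jog_arm, never from a script. Its argument "commands" is a list of rows, each a list of 3 entries, a list of its own where there are three numbers: the gripper command: -1 is shut, 1 is fully open, values between are in proportion, then the shift along the tool's x, y, z as a fraction of full scale, then the turn, a rotation vector about the tool's x, y, z as a fraction of full scale. In form: [[gripper, [tx, ty, tz], [rx, ry, rz]], ...]. A call has 1 to 10 rows; each row shifts and turns the commanded pose from where the row before left it, along the tool's axes as they then stand; what a row does not reach is not made up. Full scale, the value 1, is 0.1 m for a shift and 45 degrees for a turn. A row lasts 1/10 s, in which the tool goes at most 50 mm and 8.59 degrees, less where a joint would pass 70% of its speed; a pose out of reach is approached as far as the arm can. A call with a number of a shift or a turn outside -1 to 1 is refused whole. A call with a gripper value outside its range is refused whole. The fingers move at their own pace and stop on an object; the grip force is fixed at half the most. Time passes only in rows, so rows that do not move let the fingers close. It gives the time, the measured TCP pose, the force, the opening and the grip force at its end, in the units of the state.
- get_obs(): the state, without advancing time (a new reading comes with each control period).
- get_image(name): name is "side" or "top" or "wrist"; returns a dict with "image" (480x640x3 uint8, blue, green, red), "z_map" (480x640 float32, mm along the optical axis (not along the pixel's ray), 0 where there is no reading), "intrinsics" (3x3 intrinsics, pixels), "k1" (the pictures are not rectified: a ray, as slopes to the right and down, at radius r is drawn at 1 + k1 r^2 times it, then the intrinsics apply), "eye" and "orientation" of the camera in the world; the wrist camera has in their place "mount" (4x4, takes a point from camera to tool coordinates, whose origin is the TCP and whose axes are the flange's). Camera axes: x right, y down, z forward; pixel columns grow to the right and rows downward; lengths in mm; the calibration is good to about 2 mm. A picture is of the moment at which its call begins: read the wrist's pose just before it.
- close_job(): hands the job in; it is judged then, once.
The state is a dict: "t": time; "qpos": joint angles; "qvel": joint speeds; "joint_torque": joint torques, N m; "ee_pos": TCP position; "orientation": TCP orientation; "ft_force": force on the tool from outside, world axes, zero at the start; "moment": the same for the moment, N m; "width": finger opening in mm; "grasp_force": force on a finger pad.
Only numpy, scipy, OpenCV 4.12 (cv2) and the standard library are available. Lean on these libraries where they do the work, as an engineer would, in place of code of your own. Each camera call takes 0.05 s, during which the arm holds its last target. There are 200 camera calls.

## Working session

There is one attempt and no reset: what is moved stays moved. The work goes in short steps, Python scripts to look and compute and a tool call to move; the robot and the scene stay as the last step left them, time stands still between calls to the robot, and variables do not carry over. Pictures are saved under pics/ and viewed, at most 10 in all, crops included, and the job is handed in when it is done.

Besides the shell and the picture viewer there is one more tool, called after "Call:" in YAML: its name, and indented under it one key for each argument. jog_arm: Moves the arm, as the interface text tells. Its arguments: {"type":"object","properties":{"commands":{"type":"array","items":{"type":"array"}}},"required":["commands"]}

```bash
mkdir -p pics; ls
cat > h.py <<'E'
import numpy as np, cv2
from workcell import get_obs,get_image,close_job,pinch_z
from scipy.spatial.transform import Rotation as R
def rotm(o):
    o=np.array(o,float); return o if o.shape==(3,3) else R.from_rotvec(o).as_matrix()
def pts(d,uv,z=None):
    """pixels Nx2 -> world points from z_map"""
    uv=np.array(uv); K=np.array(d['intrinsics']); k1=d['k1']
    p=cv2.undistortPoints(uv.reshape(-1,1,2).astype(np.float64),K,np.array([k1,0,0,0,0.])).reshape(-1,2)
    ray=np.c_[p,np.ones(len(p))]
    zz=d['z_map'][uv[:,1].astype(int),uv[:,0].astype(int)][:,None]
    Rm=rotm(d['orientation']); e=np.array(d['eye'])
    if z is not None:
        w=ray@Rm.T; return e+w*((z-e[2])/w[:,2:3])
    return e+(ray*zz)@Rm.T
E
python3 - <<'E'
from h import *
print(pinch_z,get_obs())
for n in('side','top'):
    d=get_image(n); cv2.imwrite(f'pics/{n}0.png',d['image']); print(n,d['eye'],d['orientation'],d['k1'],d['intrinsics'],(d['z_map']>0).mean())
E
```

```text
pics
18.700000000000003 {'t': 0.0, 'qpos': array([-1.31400638e+00,  4.23816114e-01,  1.63071674e+00,  3.88538868e-06,
        1.08860711e+00, -1.89939092e-02]), 'qvel': array([ 0.00031427,  0.00105217, -0.00137255, -0.00060582, -0.00183095,
       -0.00056266]), 'joint_torque': array([ 2.39177629e-03, -5.44615638e+01, -2.73668522e+01,  6.45225495e-02,
        2.28128023e-02, -1.28052275e-04]), 'ee_pos': array([ 170.07148442, -600.81728533,  221.90663897]), 'orientation': array([-3.11025071e+00, -4.31614704e-01,  2.82797309e-04]), 'ft_force': array([ 0.07247161, -0.26941792, -0.55546208]), 'moment': array([ 0.01022975, -0.06324835, -0.01795138]), 'grasp_force': 0.0, 'width': 87.6198717014448}
side [ 175.99599111  248.50563622 1448.78201253] [-1.53711512  2.52673744 -0.37234521] -0.07441542902774884 [[594.91091149   0.         316.58457905]
 [  0.         594.91091149 246.03744194]
 [  0.           0.           1.        ]] 0.9960188802083333
top [ 338.89008359   70.25344434 1372.88524329] [-2.16323679  2.12002139 -0.18165767] 0.03504063878410061 [[591.25957911   0.         320.64414421]
 [  0.         591.25957911 240.59027514]
 [  0.           0.           1.        ]] 0.9962532552083333
```

View pics/side0.png

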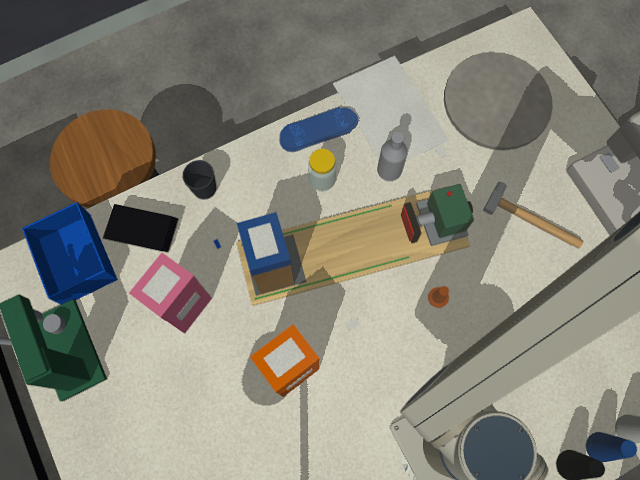

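View pics/top0.png

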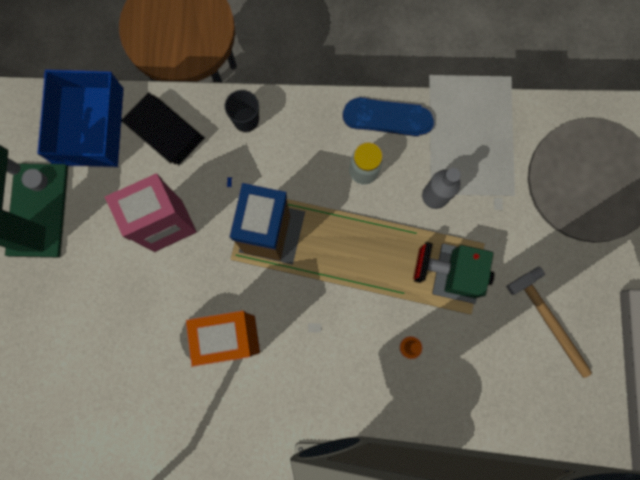

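The job's carton is the one with the blue lid on a brown body, standing on the board (top view 260,215; side view 264,240). It could be confused with the pink box (top 150,212), the orange box (222,338) or the blue tray (82,118). The press is at top (468,270), its red pad at (423,262), the jar at (367,160) and the flask at (442,187).

Run:
```python
from h import *
ims=[]
for n in('top','side'):
    d=get_image(n); im=d['image']; v,u=np.mgrid[0:480,0:640]; uv=np.c_[u.ravel(),v.ravel()]
    P=pts(d,uv).reshape(480,640,3); hsv=cv2.cvtColor(im,cv2.COLOR_BGR2HSV); H=hsv[...,0];S=hsv[...,1]
    def rect(m,name):
        q=P[m].astype(np.float32)
        (c,s,a)=cv2.minAreaRect(q[:,:2].copy()); print(n,name,len(q),'c',np.round(c,1),'size',np.round(s,1),'ang',round(a,2),'z',np.round(np.median(q[:,2]),1), 'med',np.round(np.median(q,0),1))
    z=P[...,2]
    c=(260,215) if n=='top' else (264,240)
    near=(abs(u-c[0])<60)&(abs(v-c[1])<70)
    rect(near&(z>232),'cartontop')
    c=(423,262) if n=='top' else (410,222)
    nr=(abs(u-c[0])<14)&(abs(v-c[1])<26)
    red=nr&((H<8)|(H>172))&(S>120); rect(red,'pad'); print(np.round(np.percentile(P[red],[2,50,98],axis=0),1))
    c=(468,270) if n=='top' else (450,212)
    nr=(abs(u-c[0])<40)&(abs(v-c[1])<40)&(H>40)&(H<90)&(S>80)
    rect(nr&(z>90),'press')
    # board
    m=((z>7)&(z<18)&(H>8)&(H<28)&(S>60)).astype(np.uint8)
    k,l,st,ce=cv2.connectedComponentsWithStats(cv2.morphologyEx(m,cv2.MORPH_CLOSE,np.ones((9,9))))
    i=1+np.argmax(st[1:,4]); rect((l==i)&(m>0),'board')
    for nm,c in(('jar',(367,160) if n=='top' else (322,165)),('flask',(442,187) if n=='top' else (393,155))):
        nr=(abs(u-c[0])<35)&(abs(v-c[1])<35)&(z>60)&(z<230); rect(nr,nm)
    if n=='top': crop=cv2.resize(im[150:330,200:520],None,fx=2.4,fy=2.4)
cv2.imwrite('pics/crop.png',crop)
```

```text
top cartontop 2682 c [481.7 166. ] size [320.9 123.4] ang 12.81 z 242.6 med [569.6 184.8 242.6]
top pad 214 c [ 505.8 -160. ] size [ 9.  77.1] ang 78.05 z 86.5 med [ 505.3 -158.7   86.5]
[[ 470.1 -168.9   52.4]
 [ 505.3 -158.7   86.5]
 [ 541.2 -150.4   95.7]]
top press 1604 c [ 453.9 -113.2] size [128.2 413.6] ang 14.87 z 110.9 med [ 482.7 -261.   110.9]
top board 9796 c [537.2 -26.1] size [571.1 170.8] ang 78.24 z 12.2 med [529.4 -44.4  12.2]
top jar 921 c [730.6 -37. ] size [67.6 68. ] ang 28.01 z 118.4 med [724.  -36.5 118.4]
top flask 943 c [ 672.4 -205.8] size [64.6 60.8] ang 50.33 z 130.1 med [ 664.  -198.8  130.1]
side cartontop 2175 c [402.7 216. ] size [ 89.1 457.7] ang 79.28 z 242.1 med [568.2 185.7 242.1]
side pad 208 c [ 507.8 -161.5] size [ 6.3 79.1] ang 78.12 z 69.6 med [ 506.2 -160.4   69.6]
[[ 470.7 -169.1   34. ]
 [ 506.2 -160.4   69.6]
 [ 541.8 -152.6   89.5]]
side press 1066 c [327.7 -47.2] size [105.8 656.2] ang 36.32 z 110.9 med [ 482.4 -266.2  110.9]
side board 7601 c [535.6 -28.4] size [570.2 171.9] ang 78.05 z 11.9 med [528.5 -35.5  11.9]
side jar 788 c [729.4 -39.2] size [66.7 67.7] ang 10.31 z 117.5 med [721.5 -35.9 117.5]
side flask 845 c [ 669.9 -209.1] size [65.2 61.9] ang 54.06 z 127.9 med [ 662.3 -201.   127.9]
```

View pics/crop.png

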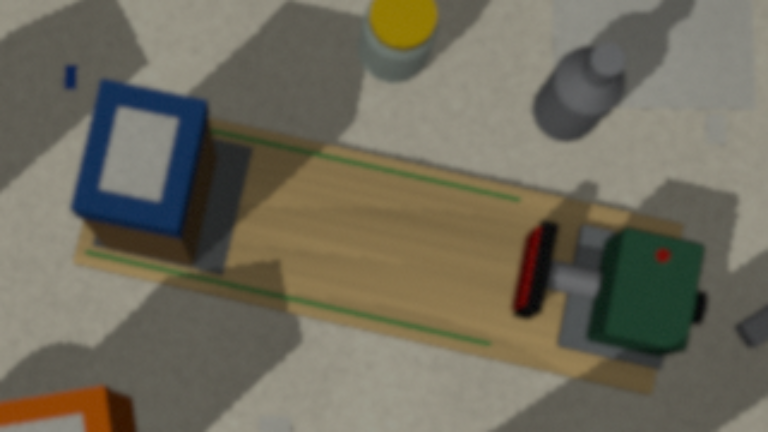

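The crop shows the blue-lidded brown carton at (145,165) on the board's grey end and the red pad at (535,270), so this is the right carton. Next I'll refine its pose and express everything in the board frame.

```bash
cat >> h.py <<'E'
C=np.array([536.4,-27.2]); A=np.radians(78.15-180)   # board centre and direction of board x
U=np.array([np.cos(A),np.sin(A)]); N=np.array([-U[1],U[0]])
def bf(p): p=np.asarray(p,float)[...,:2]-C; return np.stack([p@U+35,p@N],-1)   # world->board x,y
def cloud(n):
    d=get_image(n); v,u=np.mgrid[0:480,0:640]; P=pts(d,np.c_[u.ravel(),v.ravel()]).reshape(480,640,3); return d['image'],P,bf(P)
def tool():
    o=get_obs(); Rm=rotm(o['orientation']); 
    print('t',o['t'],'board',np.round(bf(o['ee_pos']),1),'z',round(o['ee_pos'][2],1),'yaw off deg',round(np.degrees(np.arctan2(Rm[1,0],Rm[0,0])-A-np.pi),2),'zax',np.round(Rm[:,2],3),'F',np.round(o['ft_force'],2),'w',round(o['width'],1),'q',np.round(o['qpos'],2))
E
python3 - <<'E'
from h import *
print(U,N); tool()
for n in('top','side'):
    im,P,B=cloud(n); z=P[...,2]
    m=(abs(B[...,0]+180)<90)&(abs(B[...,1])<110)&(z>236)&(z<250)
    q=B[m].astype(np.float32); c,s,a=cv2.minAreaRect(q); print('carton',np.round(c,1),np.round(s,1),round(a,2),np.round(np.median(q,0),1))
    for nm,c,r in(('jar',(725,-37),60),('flask',(668,-204),60)):
        m=(np.hypot(P[...,0]-c[0],P[...,1]-c[1])<r)&(z>30); q=B[m]; print(nm,np.round(np.percentile(q,[1,99],axis=0),1).tolist())
    m=(B[...,0]>140)&(B[...,0]<330)&(abs(B[...,1])<90)&(z>30)&(z<130); q=B[m]; print('press',np.round(np.percentile(q,[1,99],axis=0),1).tolist())
    hsv=cv2.cvtColor(im,cv2.COLOR_BGR2HSV); m&=((hsv[...,0]<8)|(hsv[...,0]>172))&(hsv[...,1]>120)&(B[...,0]<200); print('pad',np.round(np.percentile(B[m],[5,50,95],axis=0),1).tolist(), 'all max z',np.max(z[(B[...,0]>-350)&(B[...,0]<300)&(P[...,0]<900)&(P[...,0]>400)]))
E
```

```text
[-0.2053502  -0.97868856] [ 0.97868856 -0.2053502 ]
t 0.2 board [ 671.8 -240.6] z 222.2 yaw off deg -62.35 zax [-0.     0.001 -1.   ] F [ 0.51 -0.65 -0.37] w 88.2 q [-1.31  0.42  1.63  0.    1.09 -0.02]
carton [-181.6   -8.4] [ 89.8 112.4] 1.28 [-181.3   -9.6]
jar [[-28.4, 159.7], [38.4, 224.0]]
flask [[151.1, 140.0], [212.0, 195.6]]
press [[167.2, -49.5], [315.9, 48.9]]
pad [[167.1, -36.4], [169.6, -3.1], [174.4, 31.2]] all max z 249.8026797751936
carton [-179.    -8.8] [ 89.4 114.2] 1.11 [-179.2  -10.5]
jar [[-26.8, 158.2], [39.1, 223.3]]
flask [[154.8, 138.4], [215.7, 194.6]]
press [[170.2, -51.6], [316.2, 47.2]]
pad [[169.9, -37.0], [171.1, -3.1], [175.0, 32.0]] all max z 250.66186078127498
```

Call:
jog_arm:
  commands:
    - [0.2,[0,0,-0.2],[0,0,-0.1765]]
    - [0.2,[0,0,-0.2],[0,0,-0.1765]]
    - [0.2,[0,0,-0.2],[0,0,-0.1765]]
    - [0.2,[0,0,-0.2],[0,0,-0.1765]]
    - [0.2,[0,0,-0.2],[0,0,-0.1765]]
    - [0.2,[0,0,-0.2],[0,0,-0.1765]]
    - [0.2,[0,0,-0.2],[0,0,-0.1765]]
    - [0.2,[0,0,-0.2],[0,0,-0.1765]]
    - [0.2,[0,0,0],[0,0,0]]

```text
t: 1.2
ee_pos: [170.5, -602.5, 385.6]
orientation: [2.413, 2.004, -0.003]
ft_force: [-0.2, 0.4, -0.4]
width: 52.7
grasp_force: 0.0
```

```bash
python3 -c "
from h import *; tool()"
```

```text
t 1.2 board [ 673.2 -239.9] z 385.6 yaw off deg 1.26 zax [ 0.001 -0.005 -1.   ] F [-0.17  0.42 -0.37] w 52.7 q [-1.31  0.29  1.45  0.    1.4  -1.13]
```

Call:
jog_arm:
  commands:
    - [0.2,[0.46,0.125,0],[0,0,0]]
    - [0.2,[0.46,0.125,0],[0,0,0]]
    - [0.2,[0.46,0.125,0],[0,0,0]]
    - [0.2,[0.46,0.125,0],[0,0,0]]
    - [0.2,[0.46,0.125,0],[0,0,0]]
    - [0.2,[0.46,0.125,0],[0,0,0]]
    - [0.2,[0.46,0.125,0],[0,0,0]]
    - [0.2,[0.46,0.125,0],[0,0,0]]
    - [0.2,[0.46,0.125,0],[0,0,0]]
    - [0.2,[0.46,0.125,0],[0,0,0]]

```text
t: 2.2
ee_pos: [378.1, -170.4, 381.8]
orientation: [-2.422, -1.999, 0.0]
ft_force: [1.1, 0.1, -0.2]
width: 52.6
grasp_force: 0.0
```

Call:
jog_arm:
  commands:
    - [0.2,[0.46,0.125,0],[0,0,0]]
    - [0.2,[0.46,0.125,0],[0,0,0]]
    - [0.2,[0.46,0.125,0],[0,0,0]]
    - [0.2,[0.46,0.125,0],[0,0,0]]
    - [0.2,[0.46,0.125,0],[0,0,0]]
    - [0.2,[0.46,0.125,0],[0,0,0]]
    - [0.2,[0.46,0.125,0],[0,0,0]]
    - [0.2,[0.46,0.125,0],[0,0,0]]
    - [0.2,[0.46,0.125,0],[0,0,0]]
    - [0.2,[0.46,0.125,0],[0,0,0]]

```text
t: 3.2
ee_pos: [586.2, 258.4, 381.1]
orientation: [-2.422, -2.0, 0.002]
ft_force: [0.2, -0.5, -0.1]
width: 53.1
grasp_force: 0.0
```

```bash
python3 -c "
from h import *; tool()"
```

```text
t 3.2 board [-254.7   -9.9] z 381.1 yaw off deg 0.96 zax [-0.001 -0.001 -1.   ] F [ 0.22 -0.47 -0.13] w 53.1 q [ 0.4   0.32  1.42 -0.    1.41  0.59]
```

Call:
jog_arm:
  commands:
    - [0.2,[0,0,0.35],[0,0,0]]
    - [0.2,[0,0,0.35],[0,0,0]]
    - [0.2,[0,0,0.35],[0,0,0]]
    - [0.2,[0,0,0.35],[0,0,0]]
    - [0.2,[0,0,0.35],[0,0,0]]
    - [0.2,[-0.05,0,0],[0,0,0]]
    - [0.2,[-0.05,0,0],[0,0,0]]
    - [0.2,[0,0,0],[0,0,0]]

```text
t: 4.0
ee_pos: [585.0, 246.3, 209.4]
orientation: [2.419, 2.003, 0.003]
ft_force: [-0.1, 0.0, -0.2]
width: 52.8
grasp_force: 0.0
```

Call:
jog_arm:
  commands:
    - [0.2,[-0.03,0,0],[0,0,0]]
    - [0.2,[-0.03,0,0],[0,0,0]]
    - [0.2,[-0.03,0,0],[0,0,0]]
    - [0.2,[-0.03,0,0],[0,0,0]]
    - [0.2,[-0.03,0,0],[0,0,0]]
    - [0.2,[-0.03,0,0],[0,0,0]]
    - [0.2,[0,0,0],[0,0,0]]

```text
t: 4.7
ee_pos: [580.9, 228.7, 207.7]
orientation: [2.418, 2.005, 0.0]
ft_force: [0.3, 1.4, 0.4]
width: 52.5
grasp_force: 0.8
```

Run:
```python
from h import *
tool(); d=get_image('side'); cv2.imwrite('pics/tip.png',cv2.resize(d['image'][160:340,180:500],None,fx=2,fy=2)); tool()
```

```text
t 4.7 board [-224.5   -9. ] z 207.7 yaw off deg 1.18 zax [ 0. -0. -1.] F [0.28 1.44 0.39] w 52.5 q [ 0.36  0.44  1.64 -0.    1.06  0.54]
t 4.75 board [-224.7   -9.1] z 207.7 yaw off deg 1.18 zax [ 0. -0. -1.] F [0.88 1.63 0.79] w 52.5 q [ 0.36  0.44  1.64 -0.    1.06  0.54]
```

Call:
jog_arm:
  commands:
    - [0.2,[-0.04,0,0],[0,0,0]]
    - [0.2,[-0.04,0,0],[0,0,0]]
    - [0.2,[-0.04,0,0],[0,0,0]]
    - [0.2,[-0.04,0,0],[0,0,0]]
    - [0.2,[-0.04,0,0],[0,0,0]]
    - [0.2,[-0.04,0,0],[0,0,0]]
    - [0.2,[-0.04,0,0],[0,0,0]]
    - [0.2,[-0.04,0,0],[0,0,0]]
    - [0.2,[-0.04,0,0],[0,0,0]]
    - [0.2,[-0.04,0,0],[0,0,0]]

```text
t: 5.75
ee_pos: [573.3, 189.3, 207.6]
orientation: [-2.418, -2.005, 0.0]
ft_force: [0.5, 1.3, 0.9]
width: 52.9
grasp_force: 0.3
```

Call:
jog_arm:
  commands:
    - [0.2,[-0.03,0,0],[0,0,0]]
    - [0.2,[-0.03,0,0],[0,0,0]]
    - [0.2,[-0.03,0,0],[0,0,0]]
    - [0.2,[-0.03,0,0],[0,0,0]]
    - [0.2,[-0.03,0,0],[0,0,0]]
    - [0.2,[-0.03,0,0],[0,0,0]]

```text
t: 6.35
ee_pos: [570.0, 171.7, 207.6]
orientation: [-2.418, -2.006, 0.0]
ft_force: [0.9, -0.3, 0.6]
width: 52.7
grasp_force: 0.0
```

Run:
```python
from h import *
tool(); d=get_image('side'); cv2.imwrite('pics/tip.png',cv2.resize(d['image'][160:340,180:500],None,fx=2,fy=2)); tool()
```

```text
t 6.35 board [-166.6   -7.9] z 207.6 yaw off deg 1.2 zax [-0. -0. -1.] F [ 0.87 -0.25  0.62] w 52.7 q [ 0.27  0.4   1.71 -0.    1.03  0.46]
t 6.4 board [-166.2   -8. ] z 207.6 yaw off deg 1.19 zax [-0. -0. -1.] F [ 1.03 -0.37  0.42] w 52.7 q [ 0.27  0.4   1.71 -0.    1.03  0.46]
```

View pics/tip.png

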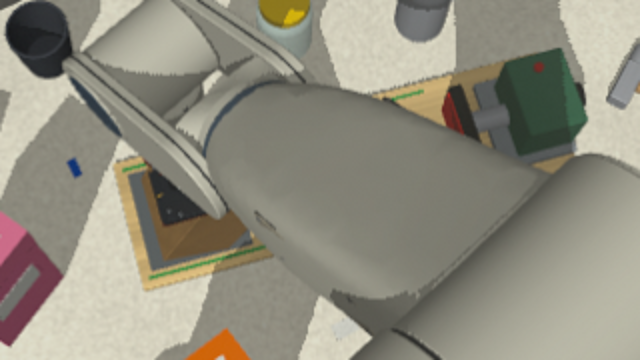

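The arm hides the upper part. The carton's black underside shows at crop (175,195), so it's tipped and close to its balance. I'll push a little further and then wait.

Call:
jog_arm:
  commands:
    - [0.2,[-0.03,0,0],[0,0,0]]
    - [0.2,[-0.03,0,0],[0,0,0]]
    - [0.2,[0,0,0],[0,0,0]]
    - [0.2,[0,0,0],[0,0,0]]
    - [0.2,[0,0,0],[0,0,0]]
    - [0.2,[0,0,0],[0,0,0]]
    - [0.2,[0,0,0],[0,0,0]]

```text
t: 7.1
ee_pos: [569.1, 166.2, 207.7]
orientation: [-2.418, -2.006, -0.0]
ft_force: [-0.4, -0.5, 1.0]
width: 52.7
grasp_force: 0.0
```

Run:
```python
from h import *
tool()
im,P,B=cloud('side'); z=P[...,2]
for lo in range(-260,180,20):
    m=(B[...,0]>lo)&(B[...,0]<lo+20)&(abs(B[...,1])<80)&(z>5); q=z[m]
    print(lo,m.sum(),np.round(np.percentile(q,[10,50,90]),0) if m.sum() else '')
```

```text
t 7.1 board [-161.    -7.8] z 207.7 yaw off deg 1.2 zax [ 0.  0. -1.] F [-0.4  -0.51  1.03] w 52.7 q [0.26 0.39 1.72 0.   1.03 0.45]
-260 227 [ 7. 12. 16.]
-240 607 [  9.  13. 538.]
-220 946 [ 10.  19. 568.]
-200 931 [ 12. 554. 588.]
-180 919 [ 11. 549. 559.]
-160 967 [ 12. 545. 559.]
-140 965 [ 12. 547. 560.]
-120 753 [ 39. 549. 582.]
-100 519 [ 32. 595. 615.]
-80 170 [612. 621. 626.]
-60 3 [626. 627. 627.]
-40 0 
-20 0 
0 0 
20 0 
40 0 
60 0 
80 10 [ 96.  99. 102.]
100 9 [100. 101. 102.]
120 34 [10. 12. 17.]
140 99 [ 8. 12. 16.]
160 291 [10. 52. 92.]
```

Call:
jog_arm:
  commands:
    - [0.2,[0.3,0,0],[0,0,0]]
    - [0.2,[0.4,0,0],[0,0,0]]
    - [0.2,[0.3,0,0],[0,0,0]]
    - [0.2,[0,0,0],[0,0,0]]

```text
t: 7.55
ee_pos: [588.1, 267.7, 207.7]
orientation: [-2.415, -2.009, -0.003]
ft_force: [0.9, 0.8, 0.1]
width: 52.5
grasp_force: 0.0
```

```bash
cat >> h.py <<'E'
def carton(n):
    im,P,B=cloud(n); z=P[...,2]; m=(B[...,0]>-200)&(B[...,0]<166)&(abs(B[...,1])<90)&(z>92)&(z<108)
    q=B[m].astype(np.float32); c,s,a=cv2.minAreaRect(q)
    print(n,'carton',len(q),np.round(c,1),np.round(s,1),round(a,2),'z',np.median(z[m]),'x',np.round(np.percentile(q[:,0],[0.5,99.5]),1),'y',np.round(np.percentile(q[:,1],[.5,99.5]),1))
    f=q[:,0]; # edges: side lines by columns
    xs=[];hi=[];lo=[]
    for x in np.arange(f.min()+8,f.max()-8,6):
        k=q[abs(f-x)<3,1]
        if len(k)>15: xs.append(x);hi.append(np.percentile(k,98));lo.append(np.percentile(k,2))
    if len(xs)>3: print('  edges slope deg',np.round(np.degrees([np.polyfit(xs,hi,1)[0],np.polyfit(xs,lo,1)[0]]),2),'mid y',round((np.median(hi)+np.median(lo))/2,1),'width',round(np.median(hi)-np.median(lo),1),'xs',round(xs[0]),round(xs[-1]))
    return im
E
python3 - <<'E'
from h import *
tool()
for n in('top','side'): im=carton(n); cv2.imwrite(f'pics/f_{n}.png',im)
E
```

```text
t 7.55 board [-264.2  -10. ] z 207.7 yaw off deg 1.35 zax [ 0.001  0.001 -1.   ] F [0.92 0.8  0.06] w 52.5 q [0.41 0.47 1.59 0.   1.08 0.59]
top carton 5280 [-9.2 -4.7] [230.4 112.3] 1.36 z 100.27733262685479 x [-122.9  104.8] y [-60.7  50.5]
  edges slope deg [1.43 1.11] mid y -5.6 width 105.3 xs -117 93
side carton 1202 [45.5 -2.2] [128.2 108.4] 1.07 z 100.34106884789469 x [-14.1 109.4] y [-51.4  51.4]
  edges slope deg [  0.33 -44.55] mid y 20.7 width 56.2 xs 0 96
```

View pics/f_top.png

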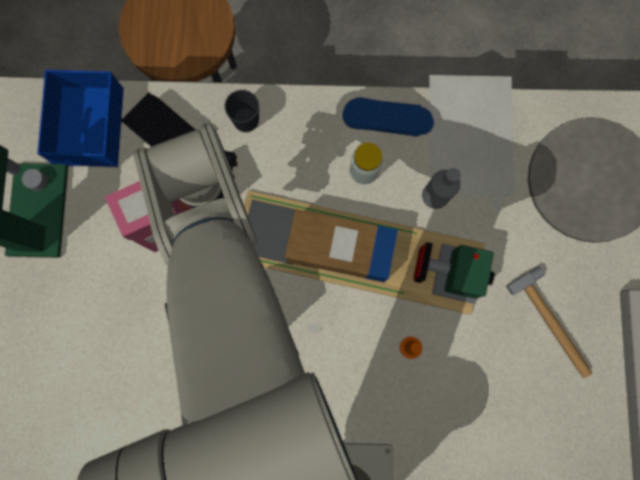

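The carton lies flat, with its lid band at top view (383,252) facing the pad at (423,262). It's turned about 1.3° and roughly 64 mm short. I'll lower behind it, square the tool to the board and slide it.

Call:
jog_arm:
  commands:
    - [0.2,[0,0.02,0.4],[0,0,0.03]]
    - [0.2,[0,0.02,0.4],[0,0,0]]
    - [0.2,[0,0.01,0.4],[0,0,0]]
    - [0.2,[0,0,0.4],[0,0,0]]
    - [0.2,[-0.4,0,0],[0,0,0]]
    - [0.2,[-0.4,0,0],[0,0,0]]
    - [0.2,[-0.25,0,0],[0,0,0]]
    - [0.2,[-0.1,0,0],[0,0,0]]
    - [0.2,[0,0,0],[0,0,0]]
    - [0.2,[0,0,0],[0,0,0]]

```text
t: 8.65
ee_pos: [569.2, 151.2, 48.2]
orientation: [2.442, 1.976, 0.002]
ft_force: [0.1, 0.5, -0.6]
width: 52.7
grasp_force: 0.0
```

Run:
```python
from h import *
tool(); tool()
im,P,B=cloud('top'); z=P[...,2]; m=(B[...,0]>205)&(B[...,0]<330)&(abs(B[...,1])<90)&(z>105)&(z<116)
c,s,a=cv2.minAreaRect(B[m].astype(np.float32)); print(c,s,a); tool()
```

```text
t 8.65 board [-146.3   -4.5] z 48.2 yaw off deg -0.2 zax [ 0.001  0.    -1.   ] F [ 0.13  0.47 -0.65] w 52.7 q [0.24 0.62 1.8  0.   0.72 0.45]
t 8.65 board [-146.3   -4.5] z 48.2 yaw off deg -0.2 zax [ 0.001  0.    -1.   ] F [ 0.13  0.47 -0.65] w 52.7 q [0.24 0.62 1.8  0.   0.72 0.45]
(278.8782653808594, 0.852691650390625) (100.83936309814453, 78.17801666259766) 89.99553680419922
t 8.7 board [-146.8   -4.6] z 48.1 yaw off deg -0.15 zax [ 0.001  0.    -1.   ] F [0.51 0.39 0.5 ] w 52.5 q [0.24 0.62 1.8  0.   0.72 0.45]
```

Call:
jog_arm:
  commands:
    - [0.2,[-0.04,0,0],[0,0,0]]
    - [0.2,[-0.04,0,0],[0,0,0]]
    - [0.2,[-0.03,0,0],[0,0,0]]
    - [0.2,[-0.03,0,0],[0,0,0]]
    - [0.2,[-0.03,0,0],[0,0,0]]
    - [0.2,[-0.03,0,0],[0,0,0]]
    - [0.2,[-0.03,0,0],[0,0,0]]
    - [0.2,[-0.03,0.003,0],[0,0,0]]
    - [0.2,[-0.03,0.003,0],[0,0,0]]
    - [0.2,[-0.03,0.003,0],[0,0,0]]

```text
t: 9.7
ee_pos: [562.6, 119.2, 47.7]
orientation: [-2.442, -1.977, 0.0]
ft_force: [-0.1, 3.2, -1.7]
width: 52.8
grasp_force: 1.3
```

Run:
```python
from h import *
tool(); carton('top'); tool()
```

```text
t 9.7 board [-113.7   -4.4] z 47.7 yaw off deg -0.17 zax [-0.  0. -1.] F [-0.12  3.2  -1.72] w 52.8 q [0.19 0.6  1.83 0.   0.71 0.4 ]
top carton 3366 [39.3 -6.8] [111.8 174. ] 89.95 z 100.47580427209698 x [-39.9 125.5] y [-61.8  48.1]
  edges slope deg [ -0.33 -24.52] mid y -6.9 width 105.5 xs -40 116
t 9.75 board [-113.3   -4.4] z 47.7 yaw off deg -0.17 zax [-0. -0. -1.] F [-0.28 -0.23 -0.56] w 52.4 q [ 0.19  0.6   1.83 -0.    0.71  0.4 ]
```

Call:
jog_arm:
  commands:
    - [0.2,[-0.03,0.005,0],[0,0,0]]
    - [0.2,[-0.03,0.005,0],[0,0,0]]
    - [0.2,[-0.03,0.005,0],[0,0,0]]
    - [0.2,[-0.03,0.005,0],[0,0,0]]
    - [0.2,[-0.03,0.005,0],[0,0,0]]
    - [0.2,[-0.03,0.005,0],[0,0,0]]
    - [0.2,[-0.03,0.005,0],[0,0,0]]
    - [0.2,[-0.03,0.005,0],[0,0,0]]
    - [0.2,[-0.03,0.005,0],[0,0,0]]
    - [0.2,[-0.03,0.005,0],[0,0,0]]

```text
t: 10.75
ee_pos: [561.4, 88.8, 47.7]
orientation: [-2.442, -1.977, -0.0]
ft_force: [0.1, 3.9, -0.1]
width: 52.8
grasp_force: 1.5
```

Run:
```python
from h import *
tool(); carton('top'); tool()
```

```text
t 10.75 board [-83.7   0.6] z 47.7 yaw off deg -0.16 zax [-0.  0. -1.] F [ 0.08  3.92 -0.08] w 52.8 q [0.14 0.6  1.85 0.   0.7  0.35]
top carton 3172 [74.1 -1.6] [164.3 112.3] 0.08 z 100.48269025191905 x [ -1.2 155.4] y [-56.6  52.7]
  edges slope deg [ -0.36 -26.04] mid y -1.7 width 105.4 xs 0 144
t 10.8 board [-83.3   0.7] z 47.7 yaw off deg -0.16 zax [-0. -0. -1.] F [-0.21  0.59 -0.25] w 52.6 q [ 0.14  0.6   1.85 -0.    0.7   0.35]
```

Call:
jog_arm:
  commands:
    - [0.2,[-0.02,0,0],[0,0,0]]
    - [0.2,[-0.02,0,0],[0,0,0]]
    - [0.2,[-0.02,0,0],[0,0,0]]
    - [0.2,[-0.01,0,0],[0,0,0]]
    - [0.2,[-0.01,0,0],[0,0,0]]
    - [0.2,[-0.01,0,0],[0,0,0]]

```text
t: 11.4
ee_pos: [559.5, 80.2, 47.7]
orientation: [2.442, 1.977, 0.0]
ft_force: [0.9, 2.6, -0.2]
width: 52.8
grasp_force: 1.5
```

Call:
jog_arm:
  commands:
    - [0.2,[-0.01,0,0],[0,0,0]]

```text
t: 11.5
ee_pos: [559.4, 79.2, 47.7]
orientation: [2.441, 1.977, 0.0]
ft_force: [0.9, 2.1, -0.5]
width: 52.4
grasp_force: 1.5
```

Call:
jog_arm:
  commands:
    - [0.2,[-0.01,0,0],[0,0,0]]

```text
t: 11.6
ee_pos: [559.1, 78.3, 47.7]
orientation: [2.441, 1.977, 0.0]
ft_force: [-0.3, 3.4, -0.5]
width: 52.5
grasp_force: 1.5
```

Call:
jog_arm:
  commands:
    - [0.2,[-0.01,0,0],[0,0,0]]

```text
t: 11.7
ee_pos: [558.9, 77.3, 47.7]
orientation: [2.441, 1.977, 0.0]
ft_force: [1.2, 3.8, -1.1]
width: 52.7
grasp_force: 2.0
```

Call:
jog_arm:
  commands:
    - [0.2,[-0.01,0,0],[0,0,0]]

```text
t: 11.8
ee_pos: [558.8, 76.5, 47.7]
orientation: [-2.442, -1.977, -0.001]
ft_force: [1.4, 5.4, -1.9]
width: 52.8
grasp_force: 2.9
```

Call:
jog_arm:
  commands:
    - [0.2,[-0.01,0,0],[0,0,0]]

```text
t: 11.9
ee_pos: [558.6, 75.7, 47.7]
orientation: [-2.441, -1.977, -0.001]
ft_force: [1.5, 7.5, -1.2]
width: 52.9
grasp_force: 3.7
```

Call:
jog_arm:
  commands:
    - [0.2,[-0.01,0,0],[0,0,0]]

```text
t: 12.0
ee_pos: [558.5, 75.0, 47.7]
orientation: [-2.441, -1.977, -0.002]
ft_force: [0.8, 8.5, -1.5]
width: 52.5
grasp_force: 4.6
```

Call:
jog_arm:
  commands:
    - [0.2,[-0.01,0,0],[0,0,0]]

```text
t: 12.1
ee_pos: [558.4, 74.3, 47.8]
orientation: [-2.441, -1.976, -0.002]
ft_force: [1.6, 10.7, -0.6]
width: 52.7
grasp_force: 5.5
```

Call:
jog_arm:
  commands:
    - [0.2,[0,0,0],[0,0,0]]

```text
t: 12.2
ee_pos: [558.3, 74.3, 47.7]
orientation: [-2.441, -1.977, -0.002]
ft_force: [0.9, 9.1, -1.9]
width: 52.8
grasp_force: 4.7
```

Call:
jog_arm:
  commands:
    - [0.2,[-0.012,0,0],[0,0,0]]

```text
t: 12.3
ee_pos: [558.3, 73.5, 47.8]
orientation: [-2.441, -1.977, -0.003]
ft_force: [2.0, 13.5, -0.7]
width: 52.5
grasp_force: 6.7
```

Call:
jog_arm:
  commands:
    - [0.2,[0,0,0],[0,0,0]]
    - [0.2,[0,0,0],[0,0,0]]
    - [0.2,[0,0,0],[0,0,0]]

```text
t: 12.6
ee_pos: [558.1, 73.5, 47.7]
orientation: [-2.441, -1.977, -0.002]
ft_force: [2.0, 11.3, -0.7]
width: 52.8
grasp_force: 5.7
```

Run:
```python
from h import *
tool(); carton('top'); tool()
```

```text
t 12.6 board [-68.    0.5] z 47.7 yaw off deg -0.14 zax [ 0.001  0.001 -1.   ] F [ 1.98 11.32 -0.65] w 52.8 q [0.11 0.59 1.86 0.   0.69 0.32]
top carton 2948 [89.  -1.1] [111.9 154. ] 89.95 z 100.54455113896165 x [ 19.2 165.5] y [-56.5  53. ]
  edges slope deg [ -0.49 -29.75] mid y -1.6 width 105.4 xs 20 152
t 12.65 board [-68.    0.6] z 47.7 yaw off deg -0.14 zax [ 0.001  0.001 -1.   ] F [ 1.01 11.23 -0.72] w 52.8 q [0.11 0.59 1.86 0.   0.69 0.32]
```

The pad force is about 10 N (13.5 N while moving, less about 3 N friction), and the carton is square. Now I'll hold.

Call:
jog_arm:
  commands:
    - [0.2,[0,0,0],[0,0,0]]
    - [0.2,[0,0,0],[0,0,0]]
    - [0.2,[0,0,0],[0,0,0]]
    - [0.2,[0,0,0],[0,0,0]]
    - [0.2,[0,0,0],[0,0,0]]
    - [0.2,[0,0,0],[0,0,0]]
    - [0.2,[0,0,0],[0,0,0]]
    - [0.2,[0,0,0],[0,0,0]]
    - [0.2,[0,0,0],[0,0,0]]
    - [0.2,[0,0,0],[0,0,0]]

```text
t: 13.65
ee_pos: [558.1, 73.5, 47.8]
orientation: [-2.441, -1.977, -0.002]
ft_force: [0.8, 10.8, -1.6]
width: 52.7
grasp_force: 5.7
```

Call:
jog_arm:
  commands:
    - [0.2,[0,0,0],[0,0,0]]
    - [0.2,[0,0,0],[0,0,0]]
    - [0.2,[0,0,0],[0,0,0]]
    - [0.2,[0,0,0],[0,0,0]]
    - [0.2,[0,0,0],[0,0,0]]
    - [0.2,[0,0,0],[0,0,0]]
    - [0.2,[0,0,0],[0,0,0]]
    - [0.2,[0,0,0],[0,0,0]]
    - [0.2,[0,0,0],[0,0,0]]
    - [0.2,[0,0,0],[0,0,0]]

```text
t: 14.65
ee_pos: [558.1, 73.5, 47.8]
orientation: [-2.441, -1.977, -0.002]
ft_force: [1.7, 10.9, -2.0]
width: 52.9
grasp_force: 5.7
```

Call:
jog_arm:
  commands:
    - [0.2,[0,0,0],[0,0,0]]
    - [0.2,[0,0,0],[0,0,0]]
    - [0.2,[0,0,0],[0,0,0]]
    - [0.2,[0,0,0],[0,0,0]]
    - [0.2,[0,0,0],[0,0,0]]

```text
t: 15.15
ee_pos: [558.1, 73.5, 47.8]
orientation: [-2.441, -1.977, -0.002]
ft_force: [1.6, 10.7, -0.7]
width: 52.4
grasp_force: 5.7
```

Call:
jog_arm:
  commands:
    - [0.2,[0.01,0,0],[0,0,0]]
    - [0.2,[0.01,0,0],[0,0,0]]
    - [0.2,[0.01,0,0],[0,0,0]]
    - [0.2,[0.02,0,0],[0,0,0]]
    - [0.2,[0.05,0,0],[0,0,0]]
    - [0.2,[0.3,0,0],[0,0,0]]
    - [0.2,[0.4,0,0],[0,0,0]]
    - [0.2,[0.2,0,0],[0,0,0]]
    - [0.2,[0,0,-0.4],[0,0,0]]
    - [0.2,[0,0,-0.4],[0,0,0]]

```text
t: 16.15
ee_pos: [577.2, 170.3, 126.9]
orientation: [-2.439, -1.978, 0.007]
ft_force: [0.6, 0.2, 0.1]
width: 52.6
grasp_force: 0.0
```

Call:
jog_arm:
  commands:
    - [0.2,[0.3,0,-0.3],[0,0,0]]
    - [0.2,[0.3,0,-0.3],[0,0,0]]
    - [0.2,[0.2,0,-0.2],[0,0,0]]
    - [0.2,[0,0,0],[0,0,0]]
    - [0.2,[0,0,0],[0,0,0]]

```text
t: 16.65
ee_pos: [594.6, 247.8, 207.0]
orientation: [2.441, 1.978, -0.002]
ft_force: [0.0, 0.8, 0.6]
width: 52.8
grasp_force: 0.0
```

Run:
```python
from h import *
tool(); im=carton('top'); cv2.imwrite('pics/end.png',im)
```

```text
t 16.65 board [-246.1    0.5] z 207.0 yaw off deg -0.11 zax [-0.001 -0.001 -1.   ] F [0.02 0.8  0.58] w 52.8 q [ 0.38  0.47  1.6  -0.    1.08  0.59]
top carton 5238 [52.2 -1.7] [112.4 227.6] 89.96 z 100.34835582896778 x [-60.3 165. ] y [-56.8  52.7]
  edges slope deg [ 0.16 -0.06] mid y -2.3 width 105.8 xs -54 156
```

View pics/end.png

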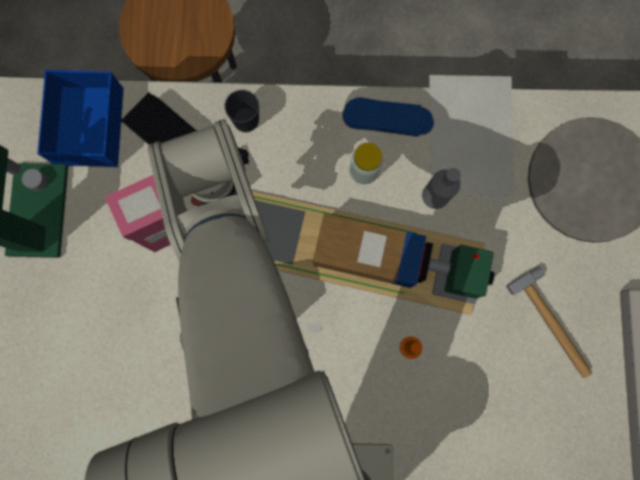

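The carton lies flat and square with its lid (412,258) at the pad. The jar (367,160) and flask (442,187) haven't moved, and the arm is clear.

```bash
python3 -c "
from workcell import close_job; print(close_job())"
```

```text
the job is handed in; nothing more can be done
None
```

I tipped the carton over, slid it square onto the red pad and pressed it for about 2.8 s at roughly 10 N (estimated from the wrist force less sliding friction), then let go and left it lying there with the flask and jar undisturbed; the job is handed in.

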